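# Take the hung caddy off its keyhole pegs and stand it in the empty bay of the drain tray

## Task

Take the green caddy off the steel splash panel: it hangs on two hidden pegs, so slide it sideways along its keyhole slots, gently, until you feel it stop at the wide end, ease it back a little, and draw it off the pegs without forcing it. Then set it down gently, upright and flat, in the one empty bay of the white drain tray and let go. Leave the caddies already in the tray and everything else on the counter as they are.

Things in the scene. Friction and masses are not known exactly. Their poses are not given: they have to be found in the camera images.
- caddy: Green plastic utensil caddy, black trim: 114 mm wide (its y), 76 deep (x from -39 to +37), 150 tall, 0.2 to 0.4 kg. Origin: centre of its underside, z up. It hangs upright, its back (-x) on the panel's front, its open cup (60 mm tall) away from the panel. A rib at its lower back edge rests on the panel. It has 1 to 2 mm of play on the pegs (raised 1 mm it slides easier); friction 2 to 7 N.
- caddy_tab (a point): Grip point in the green caddy's black tab, at caddy x -31, y 0, z 132 mm. The tab is 36 mm wide (y), 16 thick (x), from z = 105 to 150 mm, so 45 mm tall; it stands above the panel's top with free air all round.
- caddy_slots (a point): Middle of the green caddy's back face at slot height (caddy x -39, y 0, z 85). Two equal blind keyhole slots, 51 mm apart, run along y, open to the back only: each a narrow part 7 mm high, 28 long and, at its -y end, a wide part 19 long, 21 high (centres at y -39.5 and +11.5). Lip 5.5 mm thick. The pegs begin in the narrow parts, 4 to 25 mm from the wide part's edge.
- panel_track (a point): Middle of the peg track, on the panel's front face 125 mm up. Slide the caddy to its own +y, 20 to 42 mm, until it stops dead: each peg then stands 7 mm past the middle of its wide part. Move it back (-y) 7 mm: the heads then have 2.5 mm to spare. Draw it off along its +x; free after 12 mm. Never force it beyond 25 N.
- panel: Fixed upright steel splash panel, 220 mm wide (y), 140 high, 12 thick, two low feet behind. Origin: foot of its front face, middle; +x out of that face, away from the robot. Two fixed headed pegs, 51 mm apart along y (shank 5 mm, head 14 mm wide, 3.5 thick, 7 off the face), are set anywhere within 21 mm along the track, hidden by the caddy. Caddy hangs 39 mm up, axes parallel to the panel's.
- tray: Fixed white drain tray, 106 mm (x) by 410 mm (y), walls 30 mm high and 5 mm thick, floor 5 mm thick. Origin: centre of its underside. Three bays in a row along y, each 96 by 130 mm inside. Two of them hold a caddy, the third is empty; which is which changes.
- bay0 (a point): Centre of the floor of the tray's bay at its +y end; axes as the tray's. A caddy stands in a bay with its x along the tray's x (either way round).
- bay1 (a point): Centre of the floor of the tray's middle bay.
- bay2 (a point): Centre of the floor of the tray's bay at its -y end.
- caddy_blue: Blue caddy, same shape, size and axes as the green one, origin at the centre of its underside, standing upright in a bay of the tray. Stays there.
- caddy_yellow: Yellow caddy, same shape, size and axes as the green one, origin at the centre of its underside, standing upright in a bay of the tray. Stays there.
- soap: Green soap bottle, 60 mm diameter, 170 mm tall, loose bystander beyond the work. Origin: centre of its underside.
- bowl: White bowl, 120 mm diameter, 55 mm tall, loose bystander. Origin: centre of its underside.
- cup: Blue cup, 72 mm diameter, 80 mm tall, loose bystander. Origin: centre of its underside.
Things that resemble listed ones, but are neither listed nor needed, are in the scene too. What is shaped like the panel but pink is not meant.

How it is judged:
On the way:
1. the green caddy is off the pegs: more than 25 mm in front of where it hung, or lifted as far above them ((x of caddy in the frame of panel above 0.064 m or z of caddy in the frame of panel above 0.064 m)), for 0.1 s.
At the end, for the whole second after the job is handed in: The green caddy stands released, still and upright (0.08 rad) on the floor of a bay (underside within 6 mm of it, origin within 22 mm of its centre); the other caddies are within 25 mm, and soap, bowl and cup within 30 mm, of where they began, all upright (((horizontal distance between caddy and bay0 below 0.022 m and z of caddy in the frame of bay0 below 0.006 m) or (horizontal distance between caddy and bay1 below 0.022 m and z of caddy in the frame of bay1 below 0.006 m) or (horizontal distance between caddy and bay2 below 0.022 m and z of caddy in the frame of bay2 below 0.006 m)) and angle between caddy's own z axis and vertical below 0.08 rad and linear speed of caddy below 0.02 m/s and distance of each of soap, bowl, cup from where it was at the start of the episode below 0.03 m and distance of each of caddy_blue, caddy_yellow from where it was at the start of the episode below 0.025 m and angle between each of soap, bowl, cup, caddy_blue, caddy_yellow's own z axis and vertical below 0.15 rad); the robot touches nothing.
It fails at once if the caddy is forced against the panel or its pegs with more than 25 N (contact force between caddy and panel above 25 N).
It fails at once if the caddy is dropped: it falls faster than 0.5 m/s (about 13 mm) with no finger on it (linear speed of caddy above 0.5 m/s and contact force between the fingers and caddy below 0.2 N).
It fails at once if the soap, bowl, cup or a caddy in the tray is shoved more than 50 mm or tipped over (distance of any of soap, bowl, cup, caddy_blue, caddy_yellow from where it was at the start of the episode above 0.05 m or angle between any of soap, bowl, cup, caddy_blue, caddy_yellow's own z axis and vertical above 0.5 rad).
It also fails if it takes over 45 s, if anything falls off the work surface, if the arm or the gripper's body presses on something with over 40 N, if the wrist force passes 120 N, or if a joint passes its speed limit or range.

## Robot

A 6-joint arm with a two-finger parallel gripper is mounted at the origin on the work surface. World frame = base frame: x ahead of the robot, y to its left, z up, the work surface at z = 0. Lengths are in m, angles in rad, forces in N, time in s.
With the tool pointing down it reaches from about 0.375 to 0.9 m from the base axis. Payload 3.1 kg.
Tool frame: the origin (TCP) lies midway between the tips of the shut fingers; the grasp point (between the pads) lies 19 mm behind it (manip.grasp_offset is the distance from the TCP to the grasp point, in m); z points along the fingers, y is the line along which they close (so a half turn about z gives the same grasp; the last joint's range is limited). The gripper opens to 85 mm and grips with 20 to 120 N. Pads are 22 mm wide; open, the fingers measure 114 mm over their backs; the gripper's body (76 mm by 85 mm) begins 54 mm behind the grasp point. The pads swing forward as they close: fully open they stand 13 mm farther back than shut.
Start: joints at [-1.325, 0.527, 1.433, -0, 1.181, -0.178], TCP at [0.258, -0.569, 0.231] pointing down, gripper open.
Joint ranges: [-3.08, 3.08], [-0.75, 2.2], [0.22, 2.44], [-1.43, 4.57], [0, 2.65], [-2.85, 2.85]. Speed limits (rad/s): [2.79, 2.79, 3.14, 3.14, 3.14, 3.14].

## Interface

Orientations are given as a unit quaternion [x, y, z, w].
In Python, from station import sensors, cams, order, manip gives the robot as it stands.
- The arm moves only by the tool move_arm, never from a script. Its argument "targets" is a list of rows, each an object of numbers: "dx", "dy", "dz": the shift along the world's x, y, z normalised to -1 to 1, where 1 is 25 mm; "rx", "ry", "rz": the turn, a rotation vector about the world's x, y, z normalised to -1 to 1, where 1 is 30 degrees. A call has exactly 10 rows; each row shifts and turns the commanded pose from where the row before left it; what a row does not reach is not made up. A row lasts 1/8 s, in which the tool goes at most 62.5 mm and 10.7 degrees, less where a joint would pass 70% of its speed; a pose out of reach is approached as far as the arm can. A call with a number of a shift or a turn outside -1 to 1 is refused whole. A call with a gripper value outside its range is refused whole. "claw" is the opening in per cent of the stroke, from 0 (shut) to 100 (fully open), set as the call begins (left out, the last holds). The fingers move at their own pace and stop on an object; "newtons" is the grip in N (left out, the last holds). Time passes only in rows, so rows that do not move let the fingers close, or fill a call up. It gives the time, the measured TCP pose, the force, the opening and the grip force at its end, in the units of the state.
- sensors.sense(): the state, without advancing time (a new reading comes with each control period).
- cams.snapshot(name): name is "scene" or "top" or "wrist"; returns the picture (384x512x3 uint8, red, green, blue); there is no depth.
- cams.camera_model(name): a dict with "fx", "fy", "cx", "cy" (pixels), "extrinsics" (4x4, takes a point from world to camera coordinates). Camera axes: x right, y down, z forward; pixel columns grow to the right and rows downward; lengths in m; the calibration is good to about 2 mm. The wrist camera is an equidistant fisheye: a pixel r from the principal point sees the ray r / f radians off the axis. A picture is of the moment at which its call begins: read the wrist's pose just before it. camera_model takes no time and is no camera call; for the wrist camera it gives the pose at the moment of the call.
- order.sign_off(): hands the job in; it is judged then, once.
The state is a dict: "t": time; "q": joint angles; "qd": joint speeds; "tau": joint torques, N m; "tcp_pos": TCP position; "tool_rot": TCP orientation; "force": force on the tool from outside, world axes, zero at the start; "ft_torque": the same for the moment, N m; "finger_gap": opening from 0.0 (shut) to 1.0 (fully open); "gripper_force": force on a finger pad.
Only numpy, scipy, OpenCV 4.12 (cv2) and the standard library are available. Lean on these libraries where they do the work, as an engineer would, in place of code of your own. Each camera call takes 0.05 s, during which the arm holds its last target. There are 200 camera calls.

## Working session

There is one attempt and no reset: what is moved stays moved. The work goes in short steps, Python scripts to look and compute and a tool call to move; the robot and the scene stay as the last step left them, time stands still between calls to the robot, and variables do not carry over. Pictures are saved under pics/ and viewed, at most 10 in all, crops included, and the job is handed in when it is done.

Besides the shell and the picture viewer there is one more tool, called in YAML: its name, and indented under it one key for each argument. move_arm: Moves the arm, as the interface text tells. Scaled input: -1 to 1 covers 25 mm each way for a shift and 30 degrees each way for a turn. Its arguments: {"type":"object","properties":{"targets":{"type":"array"},"claw":{"type":"number"},"newtons":{"type":"number"}},"required":["targets"]}

```bash
mkdir -p pics; python3 - <<'E'
from station import sensors,cams,manip
import cv2,numpy as np
s=sensors.sense();print(s['t'],s['tcp_pos'],s['tool_rot'],s['finger_gap'],manip.grasp_offset)
ims=[]
for n in("scene","top"):
    im=cams.snapshot(n);cv2.imwrite(f'pics/{n}0.png',im[:,:,::-1]);ims.append(im[:,:,::-1])
    m=cams.camera_model(n);print(n,m['fx'],m['fy'],m['cx'],m['cy']);print(np.round(m['extrinsics'],4).tolist())
E
```

```text
0.0 [ 0.25743113 -0.56874341  0.2303459 ] [ 9.77529660e-01  2.10795222e-01 -2.17597408e-05 -1.06681691e-03] 1.0041236706958998 0.0187
scene 465.656705892231 465.656705892231 252.98883984333372 194.74690265986686
[[-0.0475, 0.9988, 0.0083, 0.0315], [0.564, 0.0336, -0.8251, -0.1844], [-0.8244, -0.0345, -0.565, 1.6907], [0.0, 0.0, 0.0, 1.0]]
top 498.88668794982254 498.88668794982254 270.6896308378496 195.88008490648576
[[-0.0178, -0.9997, -0.0188, 0.0218], [-0.9936, 0.0198, -0.1112, 0.5419], [0.1116, 0.0167, -0.9936, 1.5641], [0.0, 0.0, 0.0, 1.0]]
```

View pics/scene0.png

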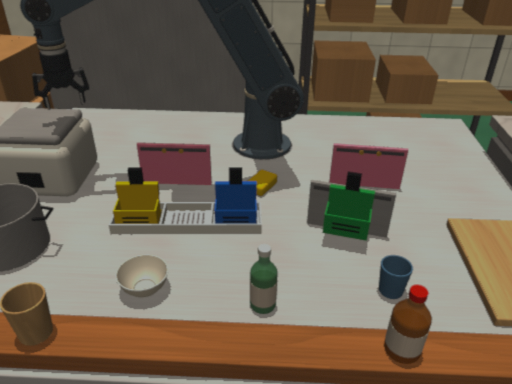

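View pics/top0.png

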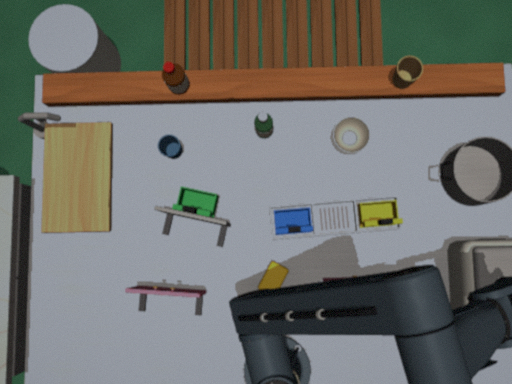

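The scene view shows the green caddy (350,212) on the grey panel. The blue caddy (236,200) and yellow caddy (138,203) stand in the tray's end bays, so the middle bay (188,216) is empty. I'll measure from enlarged crops.

```bash
cat > h.py <<'E'
import numpy as np,cv2
from station import sensors,cams
def ray(n,u,v):
    m=cams.camera_model(n);E=np.array(m['extrinsics']);R,t=E[:3,:3],E[:3,3]
    d=R.T@np.array([(u-m['cx'])/m['fx'],(v-m['cy'])/m['fy'],1]);return -R.T@t,d
def onz(n,u,v,z):
    c,d=ray(n,u,v);return c+d*(z-c[2])/d[2]
def proj(n,p):
    m=cams.camera_model(n);q=np.array(m['extrinsics'])@np.append(p,1)
    return np.array([m['fx']*q[0]/q[2]+m['cx'],m['fy']*q[1]/q[2]+m['cy']])
E
python3 - <<'E'
import cv2,numpy as np
from h import *
t=cv2.imread('pics/top0.png');s=cv2.imread('pics/scene0.png')
a=cv2.resize(t[180:250,148:238],None,fx=8,fy=8,interpolation=cv2.INTER_CUBIC)[:,:720]
cv2.imwrite('pics/tc.png',cv2.resize(t[175:255,145:245],None,fx=7.5,fy=7.5,interpolation=cv2.INTER_CUBIC))
cv2.imwrite('pics/tt.png',cv2.resize(t[185:250,260:412],None,fx=5.2,fy=5.2,interpolation=cv2.INTER_CUBIC))
for n,im in(('top',t),('scene',s)):
    h=cv2.cvtColor(im,cv2.COLOR_BGR2HSV)
    for c,lo,hi in(('green',50,75),('blue',105,125),('yel',22,32)):
        m=cv2.inRange(h,(lo,150,60),(hi,255,255));k,l,st,ce=cv2.connectedComponentsWithStats(m)
        for i in range(1,k):
            if st[i,4]>150:
                x,y,w,hh,A=st[i];r=cv2.minAreaRect(np.argwhere(l==i)[:,::-1].astype(np.float32));print(n,c,st[i],np.round(cv2.boxPoints(r),1).tolist())
E
```

```text
top green [174 189  43  27 473] [[173.60000610351562, 207.89999389648438], [178.10000610351562, 187.10000610351562], [216.8000030517578, 195.39999389648438], [212.3000030517578, 216.1999969482422]]
top blue [275 209  38  25 733] [[274.29998779296875, 210.8000030517578], [310.3999938964844, 207.89999389648438], [312.20001220703125, 230.6999969482422], [276.1000061035156, 233.60000610351562]]
top yel [359 201  43  26 735] [[358.1000061035156, 204.10000610351562], [399.20001220703125, 200.3000030517578], [401.20001220703125, 222.6999969482422], [360.1000061035156, 226.39999389648438]]
top yel [259 262  29  28 490] [[257.6000061035156, 287.79998779296875], [271.20001220703125, 260.6000061035156], [288.0, 269.0], [274.3999938964844, 296.20001220703125]]
scene green [ 324  185   50   54 1850] [[321.70001220703125, 231.60000610351562], [329.70001220703125, 183.8000030517578], [374.29998779296875, 191.1999969482422], [366.29998779296875, 239.10000610351562]]
scene blue [ 215  182   42   41 1459] [[215.0, 222.0], [215.0, 182.0], [256.0, 182.0], [256.0, 222.0]]
scene yel [250 170  27  26 387] [[247.0, 181.0], [267.1000061035156, 164.3000030517578], [279.70001220703125, 179.39999389648438], [259.6000061035156, 196.10000610351562]]
scene yel [ 113  181   48   42 1666] [[113.0, 181.0], [160.0, 181.0], [160.0, 222.0], [113.0, 222.0]]
```

View pics/tc.png

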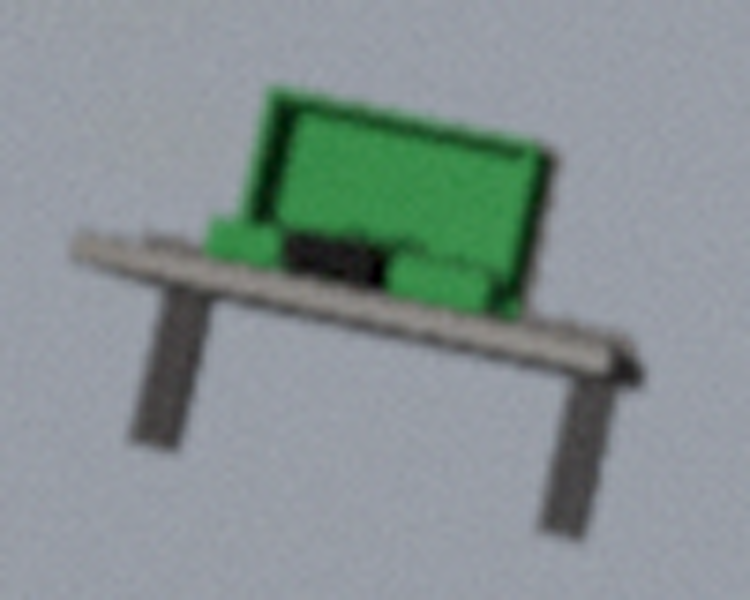

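View pics/tt.png

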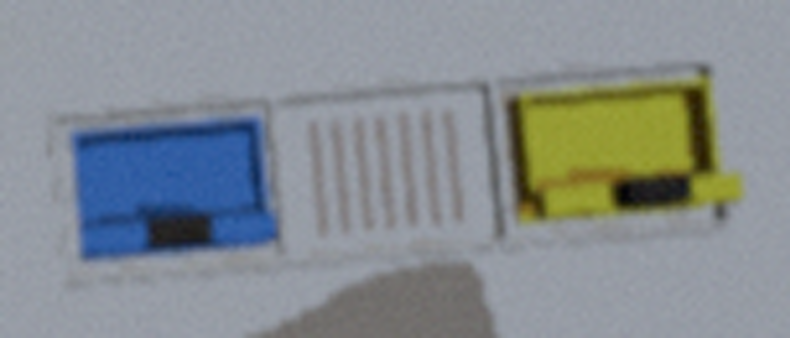

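Top-crop readings:
- The green caddy's tab top is centred near crop (335,262).
- The panel top strip runs from (75,248) to (613,362).
- The middle bay is the slatted one, with crop corners near (280,100), (490,85), (497,240) and (283,250). Its centre is about (387,168).

The green caddy's back faces the robot, as it does for the two caddies in the tray.

```bash
python3 - <<'E'
import cv2
from h import *
np.set_printoptions(precision=4,suppress=True)
f=lambda o,s,p:(o[0]+(p[0]+.5)/s-.5,o[1]+(p[1]+.5)/s-.5)
P=lambda p,z:onz('top',*f((145,175),7.5,p),z)
T=lambda p,z:onz('top',*f((260,185),5.2,p),z)
print('cam',ray('top',0,0)[0])
a=P((75,248),.14);b=P((613,362),.14);d=a-b;print('panel',(a+b)/2,np.linalg.norm(d),'yaw',np.degrees(np.arctan2(-d[0],d[1])))
tab=P((335,262),.189);print('tab',tab)
g=[P(p,.099) for p in((272,90),(548,148))];d=g[0]-g[1];print('cup front edge',np.linalg.norm(d),np.degrees(np.arctan2(-d[0],d[1])),sum(g)/2)
c=[T(p,.03) for p in((52,118),(708,68),(722,218),(68,282))];print('tray',sum(c)/4,[np.linalg.norm(c[i]-c[i-1]) for i in range(4)])
d=(c[0]+c[3]-c[1]-c[2]);print('yaw',np.degrees(np.arctan2(-d[0],d[1])))
m=[T(p,.03) for p in((280,100),(492,85),(498,240),(283,253))];print('bay',sum(m)/4)
# slats on floor
m=[T(p,.005) for p in((312,120),(450,110),(460,220),(322,236))];print('slats',sum(m)/4)
im=cv2.imread('pics/scene0.png');mk=(im.max(2)<45).astype(np.uint8)
for x0,x1,y0,y1,nm in((340,368,165,192,'g'),(228,245,165,184,'b'),(125,146,165,184,'y')):
    q=np.argwhere(mk[y0:y1,x0:x1]);u,v=q[:,1]+x0,q[:,0]+y0;print(nm,u.min(),u.max(),v.min(),v.max(),u.mean(),v.mean())
# blue/yellow tabs
print('tabs b,y',T((180,226),.155),T((653,188),.155))
print('scene proj tab top',proj('scene',tab),'bay',proj('scene',sum(c)/4))
# pegs pink panel ignored
for n,p in(('tab top',tab),):
    print(n,proj('scene',p))
# triangulate tab top: scene black top centre row
E
```

```text
cam [ 0.3644 -0.015   1.6148]
panel [0.4769 0.2496 0.14  ] 0.2194146354217477 yaw -12.997968196696
tab [0.4897 0.2439 0.189 ]
cup front edge 0.11622422948587804 -13.026618746678233 [0.5558 0.2296 0.099 ]
tray [ 0.4692 -0.1882  0.03  ] [np.float64(0.10071652730925701), np.float64(0.40244827061987914), np.float64(0.09188784981848071), np.float64(0.3993486663178254)]
yaw 3.8896568251385664
bay [ 0.4704 -0.1889  0.03  ]
slats [ 0.4708 -0.1902  0.005 ]
g 346 360 172 190 352.94017094017096 181.4059829059829
b 230 241 168 183 235.19444444444446 175.66666666666666
y 128 142 168 183 135.27272727272728 175.4688995215311
tabs b,y [ 0.4323 -0.0575  0.155 ] [ 0.4487 -0.323   0.155 ]
scene proj tab top [353.7106 172.5277] bay [188.7148 212.4446]
tab top [353.7106 172.5277]
```

```bash
python3 - <<'E'
import cv2
t=cv2.imread('pics/scene0.png')
a=cv2.resize(t[165:245,300:400],None,fx=6,fy=6,interpolation=cv2.INTER_CUBIC)
cv2.imwrite('pics/sc.png',a)
E
```

```text
(no output)
```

View pics/sc.png

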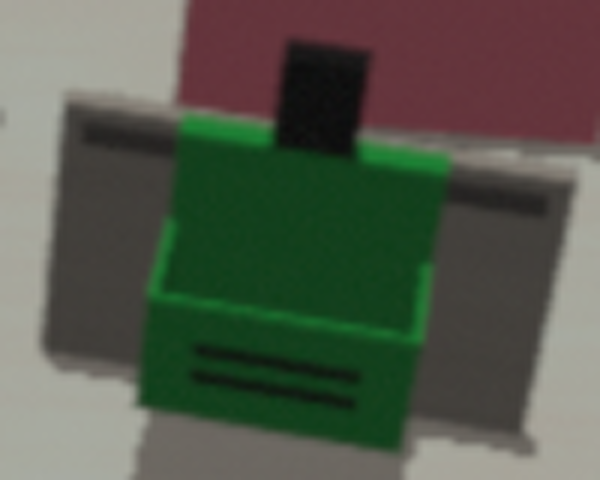

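The views agree. The tab top from "top" projects to (354,173) in "scene", where the black tab's top is seen at about (354,173). I get:
- Panel yaw −13°.
- Tab at about (0.490, 0.245).
- Middle bay at about (0.470, −0.189), tray yaw +3.9°.

I'll grip across the tab's width (caddy y), so an off-centre close only nudges it along the slot. Now I move.

move_arm:
  targets:
    - {"dx":0.4,"dy":1,"dz":0.5,"rz":-0.12}
    - {"dx":0.5,"dy":1,"dz":0.5,"rz":-0.12}
    - {"dx":0.5,"dy":1,"dz":0.5,"rz":-0.12}
    - {"dx":0.5,"dy":1,"dz":0.5,"rz":-0.12}
    - {"dx":0.5,"dy":1,"rz":-0.12}
    - {"dx":0.5,"dy":1,"rz":-0.12}
    - {"dx":0.5,"dy":1,"rz":-0.12}
    - {"dx":0.5,"dy":1,"rz":-0.12}
    - {"dx":0.5,"dy":1,"rz":-0.12}
    - {"dx":0.5,"dy":1,"rz":-0.16}
  claw: 100

```text
schema error: expected keys dx, dy, dz, rx, ry, rz
```

move_arm:
  targets:
    - {"dx":0.5,"dy":1}
    - {"dx":0.5,"dy":1}
    - {"dx":0.5,"dy":1}
    - {"dx":0.5,"dy":1}
    - {"dx":0.5,"dy":1}
    - {"dx":0.5,"dy":1}
    - {"dx":0.5,"dy":1}
    - {"dx":0.5,"dy":1}
    - {"dx":0.4,"dy":1}
    - {"dy":1}

```text
schema error: expected keys dx, dy, dz, rx, ry, rz
```

move_arm:
  targets:
    - {"dy":1}
    - {"dy":1}
    - {"dy":1}
    - {"dy":1}
    - {"dy":1}
    - {"dy":1}
    - {"dy":1}
    - {"dy":1}
    - {"dy":1}
    - {"dy":1}

```text
schema error: expected keys dx, dy, dz, rx, ry, rz
```

move_arm:
  targets:
    - {"dx":0.4,"dy":1,"dz":0.5,"rx":0,"ry":0,"rz":-0.12}
    - {"dx":0.5,"dy":1,"dz":0.5,"rx":0,"ry":0,"rz":-0.12}
    - {"dx":0.5,"dy":1,"dz":0.5,"rx":0,"ry":0,"rz":-0.12}
    - {"dx":0.5,"dy":1,"dz":0.5,"rx":0,"ry":0,"rz":-0.12}
    - {"dx":0.5,"dy":1,"dz":0,"rx":0,"ry":0,"rz":-0.12}
    - {"dx":0.5,"dy":1,"dz":0,"rx":0,"ry":0,"rz":-0.12}
    - {"dx":0.5,"dy":1,"dz":0,"rx":0,"ry":0,"rz":-0.12}
    - {"dx":0.5,"dy":1,"dz":0,"rx":0,"ry":0,"rz":-0.12}
    - {"dx":0.5,"dy":1,"dz":0,"rx":0,"ry":0,"rz":-0.12}
    - {"dx":0.5,"dy":1,"dz":0,"rx":0,"ry":0,"rz":-0.16}
  claw: 100

```text
t: 1.35
tcp_pos: [0.3802, -0.3183, 0.281]
tool_rot: [0.994, -0.113, -0.0, -0.0]
force: [0.2, -0.2, 0.2]
finger_gap: 1.001
gripper_force: 0.0
```

move_arm:
  targets:
    - {"dx":0.5,"dy":1,"dz":0,"rx":0,"ry":0,"rz":0}
    - {"dx":0.5,"dy":1,"dz":0,"rx":0,"ry":0,"rz":0}
    - {"dx":0.5,"dy":1,"dz":0,"rx":0,"ry":0,"rz":0}
    - {"dx":0.5,"dy":1,"dz":0,"rx":0,"ry":0,"rz":0}
    - {"dx":0.5,"dy":1,"dz":0,"rx":0,"ry":0,"rz":0}
    - {"dx":0.5,"dy":1,"dz":0,"rx":0,"ry":0,"rz":0}
    - {"dx":0.5,"dy":1,"dz":0,"rx":0,"ry":0,"rz":0}
    - {"dx":0.5,"dy":1,"dz":0,"rx":0,"ry":0,"rz":0}
    - {"dx":0.4,"dy":1,"dz":0,"rx":0,"ry":0,"rz":0}
    - {"dx":0,"dy":1,"dz":0,"rx":0,"ry":0,"rz":0}

```text
t: 2.6
tcp_pos: [0.4905, -0.0685, 0.2809]
tool_rot: [0.994, -0.112, -0.0, -0.0]
force: [0.3, 0.2, -0.4]
finger_gap: 1.0
gripper_force: 0.0
```

move_arm:
  targets:
    - {"dx":0,"dy":1,"dz":0,"rx":0,"ry":0,"rz":0}
    - {"dx":0,"dy":1,"dz":0,"rx":0,"ry":0,"rz":0}
    - {"dx":0,"dy":1,"dz":0,"rx":0,"ry":0,"rz":0}
    - {"dx":0,"dy":1,"dz":0,"rx":0,"ry":0,"rz":0}
    - {"dx":0,"dy":1,"dz":0,"rx":0,"ry":0,"rz":0}
    - {"dx":0,"dy":1,"dz":0,"rx":0,"ry":0,"rz":0}
    - {"dx":0,"dy":1,"dz":0,"rx":0,"ry":0,"rz":0}
    - {"dx":0,"dy":1,"dz":0,"rx":0,"ry":0,"rz":0}
    - {"dx":0,"dy":1,"dz":0,"rx":0,"ry":0,"rz":0}
    - {"dx":0,"dy":1,"dz":0,"rx":0,"ry":0,"rz":0}

```text
t: 3.85
tcp_pos: [0.4897, 0.1814, 0.2809]
tool_rot: [0.994, -0.112, -0.0, 0.0]
force: [0.2, -0.2, 0.1]
finger_gap: 0.998
gripper_force: 0.0
```

move_arm:
  targets:
    - {"dx":0,"dy":0.8,"dz":-0.2,"rx":0,"ry":0,"rz":0}
    - {"dx":0,"dy":0.8,"dz":-0.2,"rx":0,"ry":0,"rz":0}
    - {"dx":0,"dy":0.6,"dz":-0.2,"rx":0,"ry":0,"rz":0}
    - {"dx":0,"dy":0.34,"dz":-0.3,"rx":0,"ry":0,"rz":0}
    - {"dx":0,"dy":0,"dz":-0.3,"rx":0,"ry":0,"rz":0}
    - {"dx":0,"dy":0,"dz":-0.24,"rx":0,"ry":0,"rz":0}
    - {"dx":0,"dy":0,"dz":0,"rx":0,"ry":0,"rz":0}
    - {"dx":0,"dy":0,"dz":0,"rx":0,"ry":0,"rz":0}
    - {"dx":0,"dy":0,"dz":0,"rx":0,"ry":0,"rz":0}
    - {"dx":0,"dy":0,"dz":0,"rx":0,"ry":0,"rz":0}

```text
t: 5.1
tcp_pos: [0.4903, 0.244, 0.2456]
tool_rot: [0.994, -0.112, 0.0, -0.0]
force: [-0.1, -0.7, -0.2]
finger_gap: 1.003
gripper_force: 0.0
```

```bash
python3 - <<'E'
from h import *
m=cams.camera_model('wrist');im=cams.snapshot('wrist')
cv2.imwrite('pics/w1.png',im[:,:,::-1])
E=np.array(m['extrinsics']);R,t=E[:3,:3],E[:3,3]
print(m['fx'],m['cx'],m['cy'],'cam',-R.T@t,np.round(R,3).tolist())
def fe(p):
    q=R@np.array(p)+t;th=np.arctan2(np.hypot(q[0],q[1]),q[2]);a=np.arctan2(q[1],q[0]);r=m['fx']*th
    return np.round([m['cx']+r*np.cos(a),m['cy']+r*np.sin(a)],1)
ex=np.array([.974,-.225,0]);ey=np.array([.225,.974,0]);c=np.array([.490,.2445,.189])
print('expected tab top corners',[fe(c+ex*a*.008+ey*b*.018).tolist() for a,b in((1,1),(1,-1),(-1,-1),(-1,1))])
print('panel top front corners',[fe(np.array([.4827,.2483,.14])+ey*b).tolist() for b in(.11,-.11)])
E
```

```text
297.3186396354542 258.3675640840861 187.38738374956037 cam [0.55502744 0.22886938 0.38910051] [[-0.223, -0.975, -0.001], [-0.941, 0.215, 0.261], [-0.254, 0.059, -0.965]]
expected tab top corners [[232.0, 194.0], [283.1, 194.1], [282.5, 215.4], [232.5, 215.3]]
panel top front corners [[136.9, 195.0], [374.7, 195.6]]
```

View pics/w1.png

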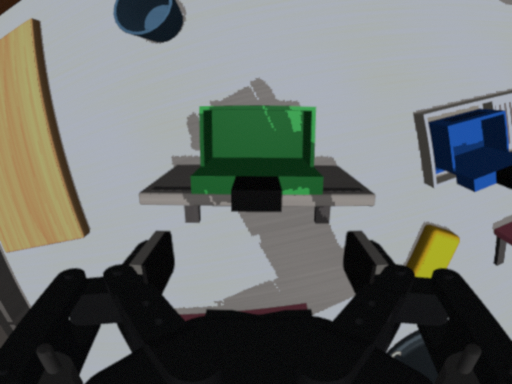

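The wrist view shows the tab top (232–282, ~191–211) centred between the fingers at column 257. It is about 2 mm farther out than expected, so I descend with a 2 mm correction.

move_arm:
  targets:
    - {"dx":0.08,"dy":0,"dz":-0.5,"rx":0,"ry":0,"rz":0}
    - {"dx":0,"dy":0,"dz":-0.6,"rx":0,"ry":0,"rz":0}
    - {"dx":0,"dy":0,"dz":-0.6,"rx":0,"ry":0,"rz":0}
    - {"dx":0,"dy":0,"dz":-0.6,"rx":0,"ry":0,"rz":0}
    - {"dx":0,"dy":0,"dz":-0.5,"rx":0,"ry":0,"rz":0}
    - {"dx":0,"dy":0,"dz":-0.4,"rx":0,"ry":0,"rz":0}
    - {"dx":0,"dy":0,"dz":-0.3,"rx":0,"ry":0,"rz":0}
    - {"dx":0,"dy":0,"dz":-0.2,"rx":0,"ry":0,"rz":0}
    - {"dx":0,"dy":0,"dz":0,"rx":0,"ry":0,"rz":0}
    - {"dx":0,"dy":0,"dz":0,"rx":0,"ry":0,"rz":0}

```text
t: 6.4
tcp_pos: [0.4924, 0.2442, 0.1532]
tool_rot: [0.994, -0.112, 0.0, -0.0]
force: [-0.8, 0.7, 0.4]
finger_gap: 1.005
gripper_force: 0.0
```

move_arm:
  targets:
    - {"dx":0,"dy":0,"dz":0,"rx":0,"ry":0,"rz":0}
    - {"dx":0,"dy":0,"dz":0,"rx":0,"ry":0,"rz":0}
    - {"dx":0,"dy":0,"dz":0,"rx":0,"ry":0,"rz":0}
    - {"dx":0,"dy":0,"dz":0,"rx":0,"ry":0,"rz":0}
    - {"dx":0,"dy":0,"dz":0,"rx":0,"ry":0,"rz":0}
    - {"dx":0,"dy":0,"dz":0,"rx":0,"ry":0,"rz":0}
    - {"dx":0,"dy":0,"dz":0,"rx":0,"ry":0,"rz":0}
    - {"dx":0,"dy":0,"dz":0,"rx":0,"ry":0,"rz":0}
    - {"dx":0,"dy":0,"dz":0,"rx":0,"ry":0,"rz":0}
    - {"dx":0,"dy":0,"dz":0,"rx":0,"ry":0,"rz":0}
  claw: 0
  newtons: 50

```text
t: 7.65
tcp_pos: [0.4925, 0.2442, 0.1531]
tool_rot: [0.994, -0.112, 0.0, -0.0]
force: [1.3, 0.2, 4.7]
finger_gap: 0.414
gripper_force: 51.5
```

move_arm:
  targets:
    - {"dx":0,"dy":0,"dz":0.04,"rx":0,"ry":0,"rz":0}
    - {"dx":0.009,"dy":0.039,"dz":0,"rx":0,"ry":0,"rz":0}
    - {"dx":0.018,"dy":0.078,"dz":0,"rx":0,"ry":0,"rz":0}
    - {"dx":0.018,"dy":0.078,"dz":0,"rx":0,"ry":0,"rz":0}
    - {"dx":0.018,"dy":0.078,"dz":0,"rx":0,"ry":0,"rz":0}
    - {"dx":0.018,"dy":0.078,"dz":0,"rx":0,"ry":0,"rz":0}
    - {"dx":0.018,"dy":0.078,"dz":0,"rx":0,"ry":0,"rz":0}
    - {"dx":0.018,"dy":0.078,"dz":0,"rx":0,"ry":0,"rz":0}
    - {"dx":0.018,"dy":0.078,"dz":0,"rx":0,"ry":0,"rz":0}
    - {"dx":0.018,"dy":0.078,"dz":0,"rx":0,"ry":0,"rz":0}

```text
t: 8.9
tcp_pos: [0.4959, 0.2608, 0.1538]
tool_rot: [0.994, -0.112, -0.0, -0.0]
force: [0.8, -1.1, -3.0]
finger_gap: 0.415
gripper_force: 50.6
```

move_arm:
  targets:
    - {"dx":0.0036,"dy":0.0156,"dz":0,"rx":0,"ry":0,"rz":0}
    - {"dx":0.0036,"dy":0.0156,"dz":0,"rx":0,"ry":0,"rz":0}
    - {"dx":0.0036,"dy":0.0156,"dz":0,"rx":0,"ry":0,"rz":0}
    - {"dx":0.0036,"dy":0.0156,"dz":0,"rx":0,"ry":0,"rz":0}
    - {"dx":0.0036,"dy":0.0156,"dz":0,"rx":0,"ry":0,"rz":0}
    - {"dx":0.0036,"dy":0.0156,"dz":0,"rx":0,"ry":0,"rz":0}
    - {"dx":0.0036,"dy":0.0156,"dz":0,"rx":0,"ry":0,"rz":0}
    - {"dx":0.0036,"dy":0.0156,"dz":0,"rx":0,"ry":0,"rz":0}
    - {"dx":0.0036,"dy":0.0156,"dz":0,"rx":0,"ry":0,"rz":0}
    - {"dx":0.0036,"dy":0.0156,"dz":0,"rx":0,"ry":0,"rz":0}

```text
t: 10.15
tcp_pos: [0.4968, 0.2646, 0.1538]
tool_rot: [0.994, -0.112, 0.0, 0.0]
force: [1.5, -1.2, -2.6]
finger_gap: 0.415
gripper_force: 50.6
```

move_arm:
  targets:
    - {"dx":0.0036,"dy":0.0156,"dz":0,"rx":0,"ry":0,"rz":0}
    - {"dx":0.0036,"dy":0.0156,"dz":0,"rx":0,"ry":0,"rz":0}
    - {"dx":0.0036,"dy":0.0156,"dz":0,"rx":0,"ry":0,"rz":0}
    - {"dx":0.0036,"dy":0.0156,"dz":0,"rx":0,"ry":0,"rz":0}
    - {"dx":0.0036,"dy":0.0156,"dz":0,"rx":0,"ry":0,"rz":0}
    - {"dx":0.0036,"dy":0.0156,"dz":0,"rx":0,"ry":0,"rz":0}
    - {"dx":0.0036,"dy":0.0156,"dz":0,"rx":0,"ry":0,"rz":0}
    - {"dx":0.0036,"dy":0.0156,"dz":0,"rx":0,"ry":0,"rz":0}
    - {"dx":0.0036,"dy":0.0156,"dz":0,"rx":0,"ry":0,"rz":0}
    - {"dx":0.0036,"dy":0.0156,"dz":0,"rx":0,"ry":0,"rz":0}

```text
t: 11.4
tcp_pos: [0.4977, 0.2685, 0.1538]
tool_rot: [0.994, -0.112, 0.0, 0.0]
force: [1.5, -0.9, -3.0]
finger_gap: 0.416
gripper_force: 50.6
```

move_arm:
  targets:
    - {"dx":0.0036,"dy":0.0156,"dz":0,"rx":0,"ry":0,"rz":0}
    - {"dx":0.0036,"dy":0.0156,"dz":0,"rx":0,"ry":0,"rz":0}
    - {"dx":0.0036,"dy":0.0156,"dz":0,"rx":0,"ry":0,"rz":0}
    - {"dx":0.0036,"dy":0.0156,"dz":0,"rx":0,"ry":0,"rz":0}
    - {"dx":0.0036,"dy":0.0156,"dz":0,"rx":0,"ry":0,"rz":0}
    - {"dx":0.0036,"dy":0.0156,"dz":0,"rx":0,"ry":0,"rz":0}
    - {"dx":0.0036,"dy":0.0156,"dz":0,"rx":0,"ry":0,"rz":0}
    - {"dx":0.0036,"dy":0.0156,"dz":0,"rx":0,"ry":0,"rz":0}
    - {"dx":0.0036,"dy":0.0156,"dz":0,"rx":0,"ry":0,"rz":0}
    - {"dx":0.0036,"dy":0.0156,"dz":0,"rx":0,"ry":0,"rz":0}

```text
t: 12.65
tcp_pos: [0.4986, 0.2724, 0.1538]
tool_rot: [0.994, -0.112, 0.0, -0.0]
force: [1.9, -0.4, -3.2]
finger_gap: 0.415
gripper_force: 50.6
```

move_arm:
  targets:
    - {"dx":0.0036,"dy":0.0156,"dz":0,"rx":0,"ry":0,"rz":0}
    - {"dx":0.0036,"dy":0.0156,"dz":0,"rx":0,"ry":0,"rz":0}
    - {"dx":0.0036,"dy":0.0156,"dz":0,"rx":0,"ry":0,"rz":0}
    - {"dx":0.0036,"dy":0.0156,"dz":0,"rx":0,"ry":0,"rz":0}
    - {"dx":0.0036,"dy":0.0156,"dz":0,"rx":0,"ry":0,"rz":0}
    - {"dx":0.0036,"dy":0.0156,"dz":0,"rx":0,"ry":0,"rz":0}
    - {"dx":0.0036,"dy":0.0156,"dz":0,"rx":0,"ry":0,"rz":0}
    - {"dx":0.0036,"dy":0.0156,"dz":0,"rx":0,"ry":0,"rz":0}
    - {"dx":0.0036,"dy":0.0156,"dz":0,"rx":0,"ry":0,"rz":0}
    - {"dx":0.0036,"dy":0.0156,"dz":0,"rx":0,"ry":0,"rz":0}

```text
t: 13.9
tcp_pos: [0.4988, 0.2737, 0.1536]
tool_rot: [0.994, -0.111, -0.001, 0.003]
force: [0.9, -9.7, -0.8]
finger_gap: 0.417
gripper_force: 50.9
```

It stopped: 9.7 N against the motion, with the tool held back about 2.6 mm. The commanded pose must therefore go back about 10 mm to move the caddy 7 mm off the stop.

move_arm:
  targets:
    - {"dx":-0.018,"dy":-0.078,"dz":0,"rx":0,"ry":0,"rz":0}
    - {"dx":-0.018,"dy":-0.078,"dz":0,"rx":0,"ry":0,"rz":0}
    - {"dx":-0.018,"dy":-0.078,"dz":0,"rx":0,"ry":0,"rz":0}
    - {"dx":-0.018,"dy":-0.078,"dz":0,"rx":0,"ry":0,"rz":0}
    - {"dx":-0.018,"dy":-0.078,"dz":0,"rx":0,"ry":0,"rz":0}
    - {"dx":0,"dy":0,"dz":0,"rx":0,"ry":0,"rz":0}
    - {"dx":0,"dy":0,"dz":0,"rx":0,"ry":0,"rz":0}
    - {"dx":0,"dy":0,"dz":0,"rx":0,"ry":0,"rz":0}
    - {"dx":0,"dy":0,"dz":0,"rx":0,"ry":0,"rz":0}
    - {"dx":0,"dy":0,"dz":0,"rx":0,"ry":0,"rz":0}

```text
t: 15.15
tcp_pos: [0.4973, 0.2665, 0.1538]
tool_rot: [0.994, -0.112, 0.0, -0.0]
force: [1.4, -0.9, -1.5]
finger_gap: 0.418
gripper_force: 50.8
```

move_arm:
  targets:
    - {"dx":0.0195,"dy":-0.0045,"dz":0,"rx":0,"ry":0,"rz":0}
    - {"dx":0.0195,"dy":-0.0045,"dz":0,"rx":0,"ry":0,"rz":0}
    - {"dx":0.0195,"dy":-0.0045,"dz":0,"rx":0,"ry":0,"rz":0}
    - {"dx":0.0195,"dy":-0.0045,"dz":0,"rx":0,"ry":0,"rz":0}
    - {"dx":0.0195,"dy":-0.0045,"dz":0,"rx":0,"ry":0,"rz":0}
    - {"dx":0.0195,"dy":-0.0045,"dz":0,"rx":0,"ry":0,"rz":0}
    - {"dx":0.0195,"dy":-0.0045,"dz":0,"rx":0,"ry":0,"rz":0}
    - {"dx":0.0195,"dy":-0.0045,"dz":0,"rx":0,"ry":0,"rz":0}
    - {"dx":0.0195,"dy":-0.0045,"dz":0,"rx":0,"ry":0,"rz":0}
    - {"dx":0.0195,"dy":-0.0045,"dz":0,"rx":0,"ry":0,"rz":0}

```text
t: 16.4
tcp_pos: [0.5022, 0.2654, 0.1538]
tool_rot: [0.994, -0.112, -0.0, 0.0]
force: [-0.5, 0.4, -2.8]
finger_gap: 0.415
gripper_force: 50.9
```

There's no resistance, so I keep drawing it off.

move_arm:
  targets:
    - {"dx":0.039,"dy":-0.009,"dz":0,"rx":0,"ry":0,"rz":0}
    - {"dx":0.039,"dy":-0.009,"dz":0,"rx":0,"ry":0,"rz":0}
    - {"dx":0.058,"dy":-0.0135,"dz":0,"rx":0,"ry":0,"rz":0}
    - {"dx":0.078,"dy":-0.018,"dz":0,"rx":0,"ry":0,"rz":0}
    - {"dx":0.117,"dy":-0.027,"dz":0,"rx":0,"ry":0,"rz":0}
    - {"dx":0.156,"dy":-0.036,"dz":0,"rx":0,"ry":0,"rz":0}
    - {"dx":0.195,"dy":-0.045,"dz":0,"rx":0,"ry":0,"rz":0}
    - {"dx":0.234,"dy":-0.054,"dz":0,"rx":0,"ry":0,"rz":0}
    - {"dx":0.234,"dy":-0.054,"dz":0,"rx":0,"ry":0,"rz":0}
    - {"dx":0.234,"dy":-0.054,"dz":0,"rx":0,"ry":0,"rz":0}

```text
t: 17.65
tcp_pos: [0.5372, 0.2573, 0.1538]
tool_rot: [0.994, -0.112, 0.0, 0.0]
force: [0.2, -0.2, -2.0]
finger_gap: 0.412
gripper_force: 50.9
```

Off the pegs by 41 mm. Next I lift it and carry it to the middle bay, turning +17° on the way.

move_arm:
  targets:
    - {"dx":0,"dy":0,"dz":0.3,"rx":0,"ry":0,"rz":0}
    - {"dx":0,"dy":-0.1,"dz":0.6,"rx":0,"ry":0,"rz":0}
    - {"dx":0,"dy":-0.2,"dz":0.8,"rx":0,"ry":0,"rz":0}
    - {"dx":0,"dy":-0.3,"dz":0.8,"rx":0,"ry":0,"rz":0}
    - {"dx":0,"dy":-0.4,"dz":0.8,"rx":0,"ry":0,"rz":0}
    - {"dx":0,"dy":-0.5,"dz":0.8,"rx":0,"ry":0,"rz":0}
    - {"dx":0,"dy":-0.6,"dz":0.8,"rx":0,"ry":0,"rz":0}
    - {"dx":-0.2,"dy":-0.7,"dz":0.6,"rx":0,"ry":0,"rz":0.03}
    - {"dx":-0.3,"dy":-0.8,"dz":0.4,"rx":0,"ry":0,"rz":0.06}
    - {"dx":-0.4,"dy":-0.9,"dz":0.2,"rx":0,"ry":0,"rz":0.06}

```text
t: 18.9
tcp_pos: [0.5141, 0.1444, 0.3083]
tool_rot: [0.997, -0.072, 0.001, -0.0]
force: [-0.2, -0.9, -2.1]
finger_gap: 0.413
gripper_force: 50.8
```

move_arm:
  targets:
    - {"dx":-0.4,"dy":-0.9,"dz":0,"rx":0,"ry":0,"rz":0.06}
    - {"dx":-0.4,"dy":-0.9,"dz":0,"rx":0,"ry":0,"rz":0.06}
    - {"dx":-0.4,"dy":-0.9,"dz":0,"rx":0,"ry":0,"rz":0.06}
    - {"dx":-0.4,"dy":-0.9,"dz":0,"rx":0,"ry":0,"rz":0.06}
    - {"dx":-0.4,"dy":-0.9,"dz":0,"rx":0,"ry":0,"rz":0.06}
    - {"dx":-0.3,"dy":-0.9,"dz":0,"rx":0,"ry":0,"rz":0.06}
    - {"dx":-0.3,"dy":-0.9,"dz":0,"rx":0,"ry":0,"rz":0.053}
    - {"dx":-0.2,"dy":-0.9,"dz":0,"rx":0,"ry":0,"rz":0}
    - {"dx":0,"dy":-0.8,"dz":0,"rx":0,"ry":0,"rz":0}
    - {"dx":0,"dy":-0.8,"dz":0,"rx":0,"ry":0,"rz":0}

```text
t: 20.15
tcp_pos: [0.4438, -0.0757, 0.3076]
tool_rot: [0.999, 0.035, 0.001, 0.0]
force: [-0.1, -0.1, -2.7]
finger_gap: 0.41
gripper_force: 50.9
```

move_arm:
  targets:
    - {"dx":-0.1,"dy":-0.8,"dz":0,"rx":0,"ry":0,"rz":0}
    - {"dx":-0.1,"dy":-0.8,"dz":0,"rx":0,"ry":0,"rz":0}
    - {"dx":0,"dy":-0.7,"dz":0,"rx":0,"ry":0,"rz":0}
    - {"dx":0,"dy":-0.7,"dz":0,"rx":0,"ry":0,"rz":0}
    - {"dx":0,"dy":-0.6,"dz":0,"rx":0,"ry":0,"rz":0}
    - {"dx":0,"dy":-0.4,"dz":0,"rx":0,"ry":0,"rz":0}
    - {"dx":0,"dy":-0.3,"dz":0,"rx":0,"ry":0,"rz":0}
    - {"dx":0,"dy":-0.2,"dz":0,"rx":0,"ry":0,"rz":0}
    - {"dx":0,"dy":0,"dz":0,"rx":0,"ry":0,"rz":0}
    - {"dx":0,"dy":0,"dz":0,"rx":0,"ry":0,"rz":0}

```text
t: 21.4
tcp_pos: [0.4392, -0.1872, 0.3063]
tool_rot: [0.999, 0.035, -0.0, -0.0]
force: [0.5, -0.1, -3.0]
finger_gap: 0.411
gripper_force: 50.9
```

```bash
python3 - <<'E'
from h import *
m=cams.camera_model('wrist');im=cams.snapshot('wrist')
s=sensors.sense();print(s['tcp_pos'],s['t'])
cv2.imwrite('pics/w2.png',im[:,:,::-1])
E=np.array(m['extrinsics']);R,t=E[:3,:3],E[:3,3]
np.savez('w2.npz',E=E,f=m['fx'],c=[m['cx'],m['cy']])
def fe(p):
    q=R@np.array(p)+t;th=np.arctan2(np.hypot(q[0],q[1]),q[2]);a=np.arctan2(q[1],q[0]);r=m['fx']*th
    return np.round([m['cx']+r*np.cos(a),m['cy']+r*np.sin(a)],1)
a=np.radians(3.9);ex=np.array([np.cos(a),np.sin(a),0]);ey=np.array([-np.sin(a),np.cos(a),0]);b=np.array([.470,-.189,0.03])
print('outer tray corners',[fe(b+ex*p*.053+ey*q*.205).tolist() for p,q in((1,1),(1,-1),(-1,-1),(-1,1))])
print('bay corners',[fe(b+ex*p*.048+ey*q*.065).tolist() for p,q in((1,1),(1,-1),(-1,-1),(-1,1))])
tc=s['tcp_pos'];g=np.array([tc[0],tc[1],tc[2]+.019+.018-.15])
print('caddy bottom corners',[fe(g+ex*(p+.031)+ey*q).tolist() for p,q in((.037,.057),(.037,-.057))])
print('rim',[fe(g+[0,0,.06]+ex*(p+.031)+ey*q).tolist() for p,q in((.037,.057),(.037,-.057))])
E
```

```text
[ 0.43917381 -0.18721228  0.30628483] 21.45
outer tray corners [[123.7, 102.5], [397.7, 103.6], [393.0, 172.4], [127.9, 171.5]]
bay corners [[214.8, 100.7], [307.4, 101.1], [305.7, 167.7], [216.0, 167.5]]
caddy bottom corners [[192.4, 108.2], [324.1, 108.5]]
rim [[173.2, 108.5], [343.1, 108.9]]
```

View pics/w2.png

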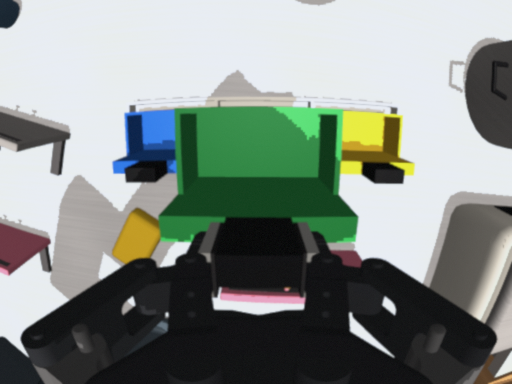

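The wrist view shows the green caddy held upright above the middle bay, between blue (150,150) and yellow (375,150). The tray's far wall runs (131,101)–(397,102), with divider marks near (219,102) and (309,103). That is a few mm toward −y of my estimate, so I'll zoom in.

```bash
python3 - <<'E'
import cv2
t=cv2.imread('pics/w2.png')
a=cv2.resize(t[88:118,110:265],None,fx=5,fy=7,interpolation=cv2.INTER_CUBIC)
b=cv2.resize(t[88:118,265:420],None,fx=5,fy=7,interpolation=cv2.INTER_CUBIC)
cv2.imwrite('pics/w2c.png',cv2.vconcat([a,b]))
E
```

```text
(no output)
```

View pics/w2c.png

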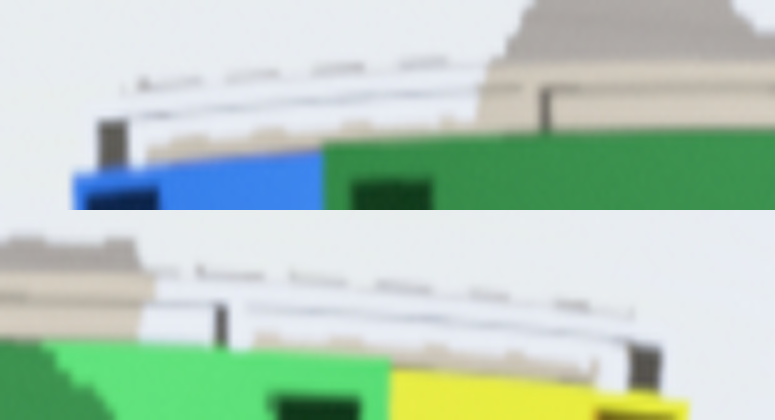

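Relative to the caddy, the bay sits about 4 mm toward −y (centre column 264 against the expected 261), and x agrees. I'll shift −7 mm in y in total and descend to just above the walls.

move_arm:
  targets:
    - {"dx":0,"dy":-0.07,"dz":-0.3,"rx":0,"ry":0,"rz":0}
    - {"dx":0,"dy":-0.1,"dz":-0.6,"rx":0,"ry":0,"rz":0}
    - {"dx":0,"dy":-0.1,"dz":-0.8,"rx":0,"ry":0,"rz":0}
    - {"dx":0,"dy":0,"dz":-0.8,"rx":0,"ry":0,"rz":0}
    - {"dx":0,"dy":0,"dz":-0.8,"rx":0,"ry":0,"rz":0}
    - {"dx":0,"dy":0,"dz":-0.8,"rx":0,"ry":0,"rz":0}
    - {"dx":0,"dy":0,"dz":-0.7,"rx":0,"ry":0,"rz":0}
    - {"dx":0,"dy":0,"dz":-0.5,"rx":0,"ry":0,"rz":0}
    - {"dx":0,"dy":0,"dz":-0.4,"rx":0,"ry":0,"rz":0}
    - {"dx":0,"dy":0,"dz":-0.2,"rx":0,"ry":0,"rz":0}

```text
t: 22.7
tcp_pos: [0.4393, -0.1943, 0.1583]
tool_rot: [0.999, 0.035, -0.0, -0.0]
force: [-0.2, 0.4, -2.3]
finger_gap: 0.415
gripper_force: 50.9
```

```bash
python3 - <<'E'
from h import *
im=cams.snapshot('scene')[:,:,::-1]
cv2.imwrite('pics/s3.png',cv2.resize(im[150:245,95:275],None,fx=4.4,fy=4.4,interpolation=cv2.INTER_CUBIC))
E
```

```text
(no output)
```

View pics/s3.png

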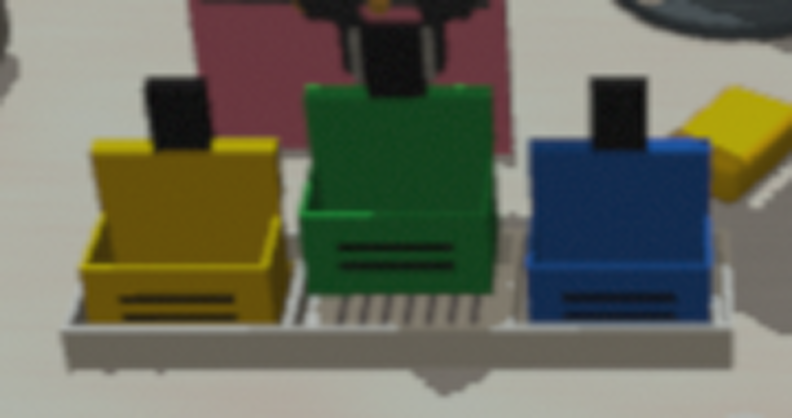

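The scene crop shows green (305–493) between the dividers (~292 and ~519), about 3 mm left of centre. I shift +2 mm in y and lower it.

move_arm:
  targets:
    - {"dx":0,"dy":0.08,"dz":-0.2,"rx":0,"ry":0,"rz":0}
    - {"dx":0,"dy":0,"dz":-0.3,"rx":0,"ry":0,"rz":0}
    - {"dx":0,"dy":0,"dz":-0.3,"rx":0,"ry":0,"rz":0}
    - {"dx":0,"dy":0,"dz":-0.25,"rx":0,"ry":0,"rz":0}
    - {"dx":0,"dy":0,"dz":-0.15,"rx":0,"ry":0,"rz":0}
    - {"dx":0,"dy":0,"dz":-0.1,"rx":0,"ry":0,"rz":0}
    - {"dx":0,"dy":0,"dz":-0.04,"rx":0,"ry":0,"rz":0}
    - {"dx":0,"dy":0,"dz":-0.04,"rx":0,"ry":0,"rz":0}
    - {"dx":0,"dy":0,"dz":-0.04,"rx":0,"ry":0,"rz":0}
    - {"dx":0,"dy":0,"dz":-0.04,"rx":0,"ry":0,"rz":0}

```text
t: 24.0
tcp_pos: [0.4393, -0.1924, 0.1224]
tool_rot: [0.999, 0.035, 0.0, 0.0]
force: [0.4, -0.6, -2.0]
finger_gap: 0.413
gripper_force: 50.9
```

move_arm:
  targets:
    - {"dx":0,"dy":0,"dz":-0.02,"rx":0,"ry":0,"rz":0}
    - {"dx":0,"dy":0,"dz":-0.02,"rx":0,"ry":0,"rz":0}
    - {"dx":0,"dy":0,"dz":-0.02,"rx":0,"ry":0,"rz":0}
    - {"dx":0,"dy":0,"dz":-0.02,"rx":0,"ry":0,"rz":0}
    - {"dx":0,"dy":0,"dz":-0.02,"rx":0,"ry":0,"rz":0}
    - {"dx":0,"dy":0,"dz":-0.02,"rx":0,"ry":0,"rz":0}
    - {"dx":0,"dy":0,"dz":-0.01,"rx":0,"ry":0,"rz":0}
    - {"dx":0,"dy":0,"dz":-0.01,"rx":0,"ry":0,"rz":0}
    - {"dx":0,"dy":0,"dz":0,"rx":0,"ry":0,"rz":0}
    - {"dx":0,"dy":0,"dz":0,"rx":0,"ry":0,"rz":0}

```text
t: 25.25
tcp_pos: [0.4389, -0.1922, 0.1198]
tool_rot: [0.999, 0.035, -0.0, 0.0]
force: [-2.7, 2.2, 8.0]
finger_gap: 0.416
gripper_force: 52.3
```

Seated on the floor: 8 N upward at TCP 0.120, against the 0.119 predicted. I release it, then rise.

move_arm:
  targets:
    - {"dx":0,"dy":0,"dz":0.02,"rx":0,"ry":0,"rz":0}
    - {"dx":0,"dy":0,"dz":0,"rx":0,"ry":0,"rz":0}
    - {"dx":0,"dy":0,"dz":0,"rx":0,"ry":0,"rz":0}
    - {"dx":0,"dy":0,"dz":0,"rx":0,"ry":0,"rz":0}
    - {"dx":0,"dy":0,"dz":0,"rx":0,"ry":0,"rz":0}
    - {"dx":0,"dy":0,"dz":0,"rx":0,"ry":0,"rz":0}
    - {"dx":0,"dy":0,"dz":0,"rx":0,"ry":0,"rz":0}
    - {"dx":0,"dy":0,"dz":0,"rx":0,"ry":0,"rz":0}
    - {"dx":0,"dy":0,"dz":0,"rx":0,"ry":0,"rz":0}
    - {"dx":0,"dy":0,"dz":0,"rx":0,"ry":0,"rz":0}
  claw: 85

```text
t: 26.5
tcp_pos: [0.4393, -0.1924, 0.1193]
tool_rot: [0.999, 0.035, 0.0, 0.0]
force: [0.2, -0.7, 0.1]
finger_gap: 0.848
gripper_force: 0.0
```

move_arm:
  targets:
    - {"dx":0,"dy":0,"dz":0.2,"rx":0,"ry":0,"rz":0}
    - {"dx":0,"dy":0,"dz":0.3,"rx":0,"ry":0,"rz":0}
    - {"dx":0,"dy":0,"dz":0.5,"rx":0,"ry":0,"rz":0}
    - {"dx":0,"dy":0,"dz":0.6,"rx":0,"ry":0,"rz":0}
    - {"dx":0,"dy":0,"dz":0.8,"rx":0,"ry":0,"rz":0}
    - {"dx":0,"dy":0,"dz":0.8,"rx":0,"ry":0,"rz":0}
    - {"dx":0,"dy":0,"dz":0.6,"rx":0,"ry":0,"rz":0}
    - {"dx":0,"dy":0,"dz":0.4,"rx":0,"ry":0,"rz":0}
    - {"dx":0,"dy":0,"dz":0,"rx":0,"ry":0,"rz":0}
    - {"dx":0,"dy":0,"dz":0,"rx":0,"ry":0,"rz":0}

```text
t: 27.75
tcp_pos: [0.4389, -0.1921, 0.224]
tool_rot: [0.999, 0.035, -0.0, -0.0]
force: [0.3, 0.2, -0.5]
finger_gap: 0.848
gripper_force: 0.0
```

```bash
python3 - <<'E'
from h import *
im=cams.snapshot('scene')[:,:,::-1]
cv2.imwrite('pics/s4.png',cv2.resize(im[100:300,95:420],None,fx=2.4,fy=2.4,interpolation=cv2.INTER_CUBIC))
E
```

```text
(no output)
```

View pics/s4.png

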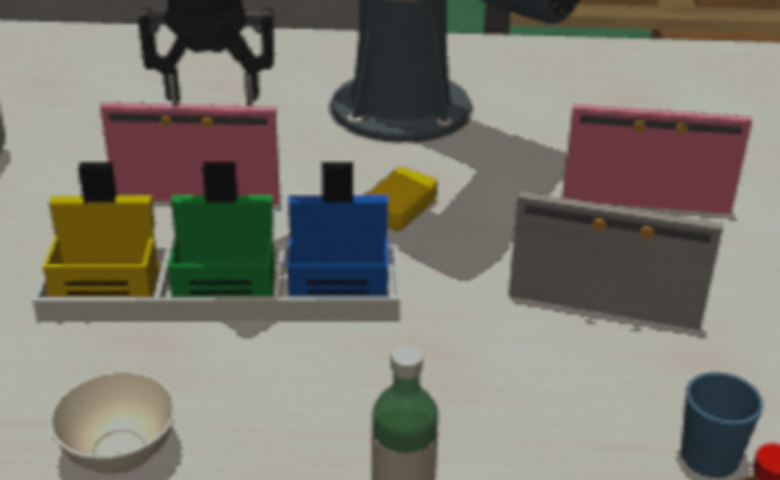

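The green caddy stands upright in the middle bay (222,245), level with its neighbours. The gripper is clear and everything else is where it was.

```bash
python3 -c "
from station import order
print(order.sign_off())"
```

```text
the job is handed in; nothing more can be done
None
```

The green caddy is off the pegs and standing released and upright in the tray's middle bay; nothing else looked disturbed in the last picture, and the job is handed in, though sign-off returned no verdict.

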